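# Return the bonding machine's changeover set to its holders

### The arm

A 6-joint arm with a two-finger parallel gripper is mounted at the origin on a cart in front of the work surface, level with it; the furniture and walls round the work are solid. World frame = base frame: x ahead of the robot, y to its left, z up, the work surface at z = 0. Lengths are in m, angles in rad, forces in N, time in s.
With the tool pointing down it reaches from about 0.25 to 0.8 m from the base axis. Payload 8.5 kg.
Tool frame: the origin (TCP) lies at the very end of the fingers, on their centre line; the grasp point (between the pads) lies 19 mm behind it; z points along the fingers, y is the line along which they close (so a half turn about z gives the same grasp; the last joint's range is limited). The gripper opens to 85 mm and grips with 20 to 120 N. Pads are 22 mm wide; open, the fingers measure 114 mm over their backs; the gripper's body (76 mm by 85 mm) begins 54 mm behind the grasp point. The pads swing forward as they close: fully open they stand 13 mm farther back than shut.
Start: joints at [-1.238, 0.238, -0.013, 1.319, 0, 1.571], TCP at [0.171, -0.496, 0.231] pointing down, gripper open.
Joint ranges: [-2.66, 2.66], [-1.03, 1.9], [-1.14, 1.46], [-1.82, 2.27], [-1.45, 1.34], [-3.14, 3.14]. Speed limits (rad/s): [2.22, 2.22, 2.79, 3.14, 3.14, 3.14].

### API

Orientations are given as a 3x3 rotation matrix whose columns are the frame's x, y, z axes.
In Python, from rig import ctrl gives the robot as it stands.
- The arm moves only by the tool play_rows, never from a script. Its argument "increments" is one flat list of numbers, 5 for each row, row after row: the finger opening in mm, from 0 to 85.4, then the shift along the world's x, y, z in mm, then the turn about the world's z in degrees. A call has 1 to 10 rows; each row shifts and turns the commanded pose from where the row before left it; what a row does not reach is not made up. A row lasts 1/12 s, in which the tool goes at most 41.7 mm and 7.16 degrees, less where a joint would pass 70% of its speed; a pose out of reach is approached as far as the arm can. A call with a gripper value outside its range is refused whole. The fingers move at their own pace and stop on an object; "newtons" is the grip in N (left out, the last holds). Time passes only in rows, so rows that do not move let the fingers close. It gives the time, the measured TCP pose, the force, the opening and the grip force at its end, in the units of the state.
- ctrl.get_obs(): the state, without advancing time (a new reading comes with each control period).
- ctrl.get_image(name): name is "scene" or "top" or "wrist"; returns the picture (420x560x3 uint8, blue, green, red); there is no depth.
- ctrl.camera_model(name): a dict with "fx", "fy", "cx", "cy" (pixels), "dist_coeffs" ([k1, k2, p1, p2, k3] as OpenCV has them; the pictures are not rectified), "eye" and "rotation" of the camera in the world; the wrist camera has in their place "T_tool_cam" (4x4, takes a point from camera to tool coordinates, whose origin is the TCP and whose axes are the flange's). Camera axes: x right, y up, looking along -z (the intrinsics and any distortion apply to the point x, -y, -z); pixel columns grow to the right and rows downward; lengths in m; the calibration is good to about 2 mm. A picture is of the moment at which its call begins: read the wrist's pose just before it. camera_model takes no time and is no camera call.
- ctrl.job_done(): hands the job in; it is judged then, once.
The state is a dict: "time_s": time; "q": joint angles; "dq": joint speeds; "tau": joint torques, N m; "eef_pos": TCP position; "eef_rot": TCP orientation; "force": force on the tool from outside, world axes, zero at the start; "moment": the same for the moment, N m; "width": opening from 0.0 (shut) to 1.0 (fully open); "grip_force": force on a finger pad.
Only numpy, scipy, OpenCV 4.12 (cv2) and the standard library are available. Lean on these libraries where they do the work, as an engineer would, in place of code of your own. Each camera call takes 0.05 s, during which the arm holds its last target. There are 200 camera calls.

### The job

The changeover is finished: put the four pieces of setup tooling back, each into the holder made for it - the hot bar blade up in its long cradle, the jig block between the corner guides of its dock, the brass weight upright in its cup, and the dotted calibration plate dots up in its frame, one edge tucked under the steel lip and the other lowered until the plate lies flat. Set each piece down gently instead of dropping it, and leave the red-capped jar and the black connector box where they stand.

Things in the scene. Friction and masses are not known exactly. Their poses are not given: they have to be found in the camera images.
- hot_bar: Spare hot bar: solid copper-coloured bar 84 mm long (y) and 18 mm wide (x, from -8 to +10 mm), graspable sides 16 mm high, with a grey blade along its top (22 mm high in all); loose, 0.12 kg, lies blade up on the worktop. Origin: centre of the underside; z up.
- jig_block: Milled bare-aluminium jig block, 40 (x) x 60 (y) mm, 24 mm high with a rail 10 mm wide along its +x edge up to 34 mm; two small dowels on top; loose, about 0.13 to 0.27 kg. Origin: centre of the underside; z up.
- weight: Brass test weight: upright cylinder 22 mm diameter, 25 mm high, with a 12 mm knob on top (36 mm high in all); loose, 0.1 kg. Origin: centre of the underside; z up.
- dot_plate: Camera calibration plate: rigid flat plate 80 (x) x 50 (y) x 8 (z) mm, aluminium edge, white face with black dots; loose, about 0.1 kg, lies dots up; either end may go forward. Origin: centre of the underside; z up.
- bar_cradle: Fixed cradle for the hot bar: dark metal base 50 (x) x 108 (y) x 6 mm, on which the bar lies along y (either way round) between white guides. Inner faces: side guides x = +-12.5 (at |y| 24 to 38; the middle is open for fingers), end stops y = +-45.5 mm; plumb for 7 mm, then flaring 5 mm outwards; tops 20 mm over the worktop. Origin: underside centre, z up.
- block_dock: Fixed dock for the jig block: dark metal base 66 (x) x 86 (y) x 5 mm with white L-shaped guides at the corners of a 45 (x) x 65 (y) mm space; the block stands on the base, long side along y, either way round. Guide legs 12 mm long (middle of the long sides open for fingers), plumb for 6 mm, then flaring 5 mm outwards; tops 18 mm over the worktop. Origin: underside centre, z up.
- weight_cup: Holder of the brass weight, fixed: round white cup on a 56 x 56 x 4 mm dark metal base; inner floor 8 mm over the worktop, 30 mm inside diameter at the floor flaring to 42 mm at the rim, rim 18 mm over the worktop. The weight stands upright on the floor. Origin: centre of the underside; z up.
- plate_frame: Fixed dark frame 107 (x) x 76 mm, floor at z 5 mm. +x end: back wall x=42 with steel lip out to x=33, underside z 17, top 21. -x end: sloped stop, foot x=-42, top z 11. Side guides at |y| 27.5, |x| 23-37, to z 15; finger gaps between. Plate lies flat, long side along x: put in tilted about 12 deg, +x edge down and under the lip; then lower the -x edge behind the stop. Origin: underside.
- jar: Bystander: small glass jar with a red lid, 42 mm diameter, 52 mm high, loose, stands on the worktop between things and holders. Origin: centre of the underside; z up.
- conn_box: Bystander: black connector box with a white cover, 44 (x) x 62 (y) x 30 mm, loose, on the worktop behind the things. Origin: centre of the underside; z up.

How it is judged:
At the end, for the whole second after the job is handed in: Bar and block on their holders' bases within 8 mm, 0.2 rad, level to 0.08 rad; weight upright (0.1) in the cup within 9 mm; plate flat (0.03) on the frame's floor within 6 mm, 0.15 rad; heights within 3 mm; all at rest (0.02 m/s); jar and connector box moved under 20 mm (x of hot_bar in the frame of bar_cradle between -0.008 and 0.008 m and y of hot_bar in the frame of bar_cradle between -0.008 and 0.008 m and z of hot_bar in the frame of bar_cradle between 0.003 and 0.009 m and angle between each of hot_bar, jig_block's own z axis and vertical below 0.08 rad and angle between the x axis of hot_bar and the x axis of bar_cradle, either way round below 0.2 rad and linear speed of each of hot_bar, jig_block, weight, dot_plate below 0.02 m/s and x of jig_block in the frame of block_dock between -0.008 and 0.008 m and y of jig_block in the frame of block_dock between -0.008 and 0.008 m and z of jig_block in the frame of block_dock between 0.002 and 0.008 m and angle between the x axis of jig_block and the x axis of block_dock, either way round below 0.2 rad and horizontal distance between weight and weight_cup below 0.009 m and z of weight in the frame of weight_cup between 0.005 and 0.011 m and angle between weight's own z axis and vertical below 0.1 rad and x of dot_plate in the frame of plate_frame between -0.006 and 0.006 m and y of dot_plate in the frame of plate_frame between -0.006 and 0.006 m and z of dot_plate in the frame of plate_frame between 0.002 and 0.008 m and angle between dot_plate's own z axis and vertical below 0.03 rad and angle between the x axis of dot_plate and the x axis of plate_frame, either way round below 0.15 rad and distance of each of jar, conn_box from where it was at the start of the episode below 0.02 m); the robot touches nothing.
It fails at once if a piece is dropped (falls free of the fingers at more than 0.6 m/s, from about 2 cm) ((linear speed of hot_bar above 0.6 m/s and contact force between the fingers and hot_bar below 0.05 N) or (linear speed of jig_block above 0.6 m/s and contact force between the fingers and jig_block below 0.05 N) or (linear speed of weight above 0.6 m/s and contact force between the fingers and weight below 0.05 N) or (linear speed of dot_plate above 0.6 m/s and contact force between the fingers and dot_plate below 0.05 N)).
It fails at once if the jar or the connector box is pushed 40 mm or tipped (distance of any of jar, conn_box from where it was at the start of the episode above 0.04 m or angle between any of jar, conn_box's own z axis and vertical above 0.5 rad).
It also fails if it takes over 120 s, if anything falls off the work surface, if the arm or the gripper's body presses on something with over 40 N, if the wrist force passes 120 N, or if a joint passes its speed limit or range.

## Working session

There is one attempt and no reset: what is moved stays moved. The work goes in short steps, Python scripts to look and compute and a tool call to move; the robot and the scene stay as the last step left them, time stands still between calls to the robot, and variables do not carry over. Pictures are saved under pics/ and viewed, at most 14 in all, crops included, and the job is handed in when it is done.

Besides the shell and the picture viewer there is one more tool, called after "Request:" by a JSON object that holds its "name" and its "arguments", one argument or row to a line. play_rows: Moves the arm, as the interface text tells. Its arguments: {"type":"object","properties":{"increments":{"type":"array","items":{"type":"number"}},"newtons":{"type":"number"}},"required":["increments"]}

```bash
mkdir -p pics; ls; python3 - <<'E'
from rig import ctrl
import cv2
for n in("top","scene"):
    cv2.imwrite(f"pics/{n}0.png",ctrl.get_image(n)); m=ctrl.camera_model(n); print(n,{k:(v.tolist() if hasattr(v,'tolist') else v) for k,v in m.items()})
print(ctrl.camera_model("wrist")); o=ctrl.get_obs(); print(o)
E
```

```text
pics
top {'fx': 534.6282292459124, 'fy': 534.6282292459124, 'cx': 280.3698780833171, 'cy': 210.08892034160985, 'dist_coeffs': [0.019589761834523465, 0.0, 0.0, 0.0, 0.0], 'eye': [0.4469083155298149, -0.018566706962515674, 1.3354168795517225], 'rotation': [[0.005599566043522904, 0.9942922543330039, -0.1065436897874133], [-0.9997628562262897, 0.007808701482659411, 0.020328686416137054], [0.0210446233127406, 0.10640459179258689, 0.9941001894553072]]}
scene {'fx': 488.17583921750423, 'fy': 488.17583921750423, 'cx': 279.60315196744455, 'cy': 212.98014193768526, 'dist_coeffs': [0.047146381130563735, 0.0, 0.0, 0.0, 0.0], 'eye': [-0.12047236672334836, 0.6871930246419197, 0.6898295159095861], 'rotation': [[-0.7213075954726393, 0.36832079853533656, -0.5865621382937796], [-0.6926057931157471, -0.3792393249356044, 0.6135753823002467], [0.003545145411133672, 0.8488329186528282, 0.5286493243685599]]}
{'fx': 315.58802307753484, 'fy': 315.58802307753484, 'cx': 279.1605182160521, 'cy': 208.82839188286562, 'dist_coeffs': array([-0.04294215,  0.        ,  0.        ,  0.        ,  0.        ]), 'T_tool_
[... 450 characters left out ...]
 -1.11627953e-05,  1.57079081e+00]), 'dq': array([ 2.27919108e-05, -1.32924114e-03,  2.13832599e-03, -4.05555943e-04,
       -1.92419060e-03, -1.70110443e-04]), 'tau': array([-2.71003273e-04, -5.39720178e+01,  3.46998346e+01,  1.34828658e-02,
        9.91255888e-06, -1.17219706e-06]), 'eef_pos': array([ 0.17140604, -0.49586274,  0.23074554]), 'eef_rot': array([[ 9.45122717e-01,  3.26715268e-01, -4.27651577e-04],
       [ 3.26715548e-01, -9.45121952e-01,  1.20296536e-03],
       [-1.11557429e-05, -1.27667031e-03, -9.99999185e-01]]), 'force': array([-0.13203887,  0.12175917,  0.54377758]), 'moment': array([-0.07303312, -0.0462579 , -0.0200824 ]), 'grip_force': 0.0, 'width': 0.9950795707304857}
```

View pics/top0.png

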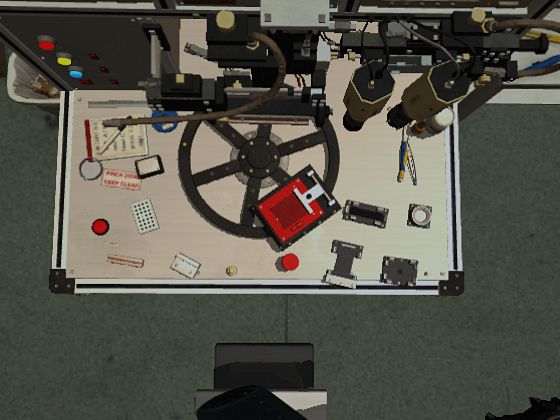

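View pics/scene0.png

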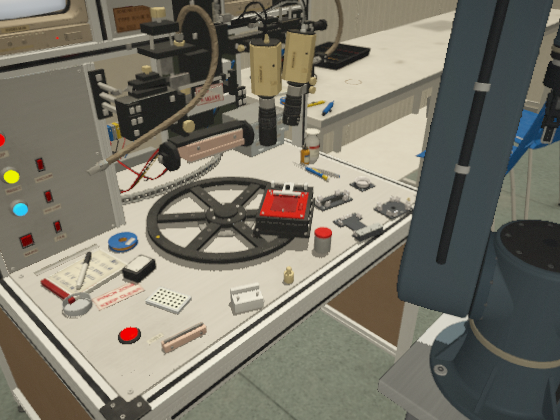

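The top view shows the pieces along the front edge: plate (145,216), bar (125,261), block (185,265), weight (231,270). The jar is at (290,262), the box at (149,166), the cradle at (365,213), the cup at (420,215), the frame at (345,262) and the dock at (399,270). I'll zoom in on both groups.

```bash
cat > h.py <<'E'
import numpy as np,cv2
from rig import ctrl
def ray(n,uv,o=None):
    m=ctrl.camera_model(n); K=np.array([[m['fx'],0,m['cx']],[0,m['fy'],m['cy']],[0,0,1]])
    if n=='wrist':
        T=np.eye(4);T[:3,:3]=o['eef_rot'];T[:3,3]=o['eef_pos'];T=T@np.array(m['T_tool_cam']);R,e=T[:3,:3],T[:3,3]
    else: R,e=np.array(m['rotation']),np.array(m['eye'])
    p=cv2.undistortPoints(np.float64(uv).reshape(-1,1,2),K,np.array(m['dist_coeffs'])).reshape(-1,2)
    return e,np.c_[p[:,0],-p[:,1],-np.ones(len(p))]@R.T
def onz(n,uv,z,o=None):
    e,d=ray(n,uv,o); return e+d*((z-e[2])/d[:,2])[:,None]
def crop(im,x0,y0,x1,y1,s): return cv2.resize(im[y0:y1,x0:x1],None,fx=s,fy=s,interpolation=cv2.INTER_CUBIC)
E
python3 - <<'E'
from h import *
im=cv2.imread("pics/top0.png")
cv2.imwrite("pics/tl.png",crop(im,70,190,260,290,4))
cv2.imwrite("pics/tr.png",crop(im,310,190,450,295,5))
E
```

```text
(no output)
```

View pics/tl.png

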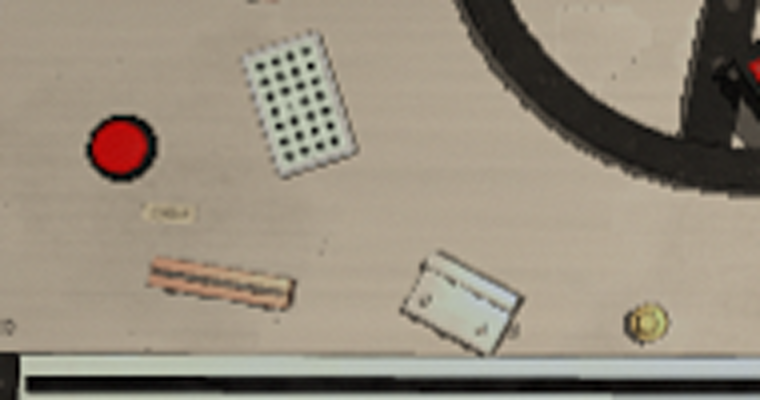

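View pics/tr.png

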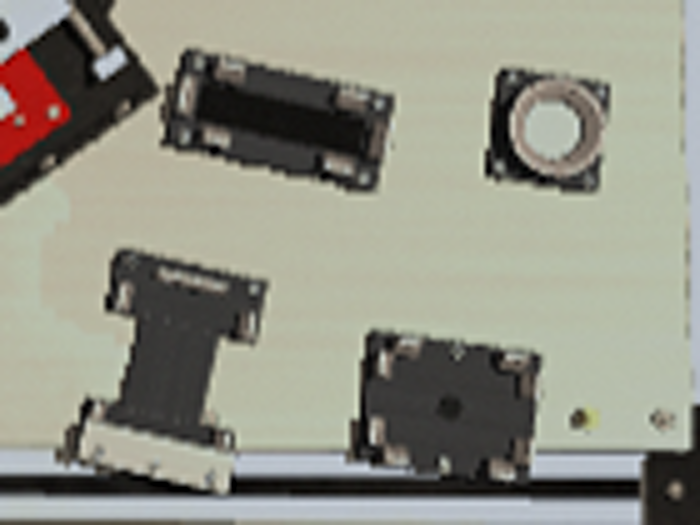

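The zoom shows the plate with corners (243,55)-(357,153), the bar at (220,283), the block with its rail on the upper right edge, and the weight knob at (650,322). The frame's steel lip is on its near side (160,460), its stop on the far side, so frame +x points towards the robot.

```bash
python3 - <<'E'
from h import *
def L(p): return np.float64(p)/4+[70,190]
def R(p): return np.float64(p)/5+[310,190]
def rep(n,P):
    c=P.mean(0); e=[P[(i+1)%4]-P[i] for i in range(4)]
    print(n,(c*1000).round(1),'edges mm',[round(np.linalg.norm(x)*1000) for x in e],'ang',[round(np.degrees(np.arctan2(x[1],x[0])),1) for x in e])
rep('plate',onz('top',L([(243,55),(318,33),(357,153),(284,178)]),.008))
rep('bar',onz('top',L([(152,258),(295,280),(290,308),(148,285)]),.016))
rep('block',onz('top',L([(435,250),(523,298),(492,355),(403,308)]),.027))
print('weight',onz('top',L([(650,322)]),.036))
rep('cradle',onz('top',R([(182,50),(393,95),(377,190),(165,142)]),.006))
rep('dock',onz('top',R([(370,330),(540,352),(528,482),(358,462)]),.005))
rep('cup',onz('top',R([(498,70),(608,82),(598,192),(487,178)]),.004)); print('cuprim',onz('top',R([(560,126)]),.018))
rep('frame',onz('top',R([(118,250),(267,282),(230,492),(80,455)]),.01))
print('jar',onz('top',[(290,262)],.052),'box',onz('top',[(149,166)],.03))
E
```

```text
plate [571.5 289.4   8. ] edges mm [48, 79, 47, 81] ang [np.float64(-72.8), np.float64(-160.6), np.float64(109.6), np.float64(20.0)]
bar [461.3 331.9  16. ] edges mm [88, 17, 87, 16] ang [np.float64(-98.5), np.float64(171.8), np.float64(81.1), np.float64(-6.1)]
block [449.9 183.2  27. ] edges mm [61, 39, 61, 40] ang [np.float64(-118.1), np.float64(152.5), np.float64(62.7), np.float64(-27.6)]
weight [[0.43883433 0.06944063 0.036     ]]
cradle [ 581.6 -260.1    6. ] edges mm [108, 49, 109, 47] ang [np.float64(-101.7), np.float64(169.6), np.float64(77.6), np.float64(-10.8)]
dock [ 439.2 -343.1    5. ] edges mm [85, 65, 85, 66] ang [np.float64(-97.0), np.float64(173.4), np.float64(83.7), np.float64(-6.1)]
cup [ 577.2 -395.7    4. ] edges mm [56, 56, 56, 55] ang [np.float64(-95.8), np.float64(173.4), np.float64(83.2), np.float64(-6.9)]
cuprim [[ 0.57808781 -0.39785042  0.018     ]]
frame [ 456.5 -205.6   10. ] edges mm [76, 105, 76, 103] ang [np.float64(-101.7), np.float64(169.3), np.float64(76.6), np.float64(-10.8)]
jar [[ 0.45984364 -0.06853534  0.052     ]] box [[0.69343856 0.27883344 0.03      ]]
```

Request:
{"name": "play_rows", "arguments": {
  "increments": [85,10,10,2,7,85,33,22,2,0,85,33,22,2,0,85,33,22,2,0,85,33,22,2,0,85,33,22,2,0,85,33,22,2,0,85,33,22,2,0,85,33,22,2,0,85,20,12,2,0]
}}

```text
time_s: 0.93
eef_pos: [0.468, -0.2956, 0.251]
eef_rot: [[0.897, 0.441, 0.0], [0.441, -0.897, 0.001], [0.001, -0.001, -1.0]]
force: [-0.5, -0.4, 0.0]
width: 0.993
grip_force: 0.0
```

```bash
python3 - <<'E'
from h import *
import pickle
o=ctrl.get_obs(); im=ctrl.get_image("wrist"); cv2.imwrite("pics/w1.png",im); pickle.dump(o,open("w1.pkl","wb"))
print(o['q'].round(3),o['eef_pos'].round(4),np.degrees(np.arctan2(o['eef_rot'][1,0],o['eef_rot'][0,0])),o['dq'].round(3))
E
```

```text
[-5.640e-01  2.830e-01  9.800e-02  1.386e+00  1.000e-03  2.121e+00] [ 0.468  -0.2956  0.251 ] 26.179128012542417 [ 0.426  0.202  0.339  0.147 -0.016  0.41 ]
```

View pics/w1.png

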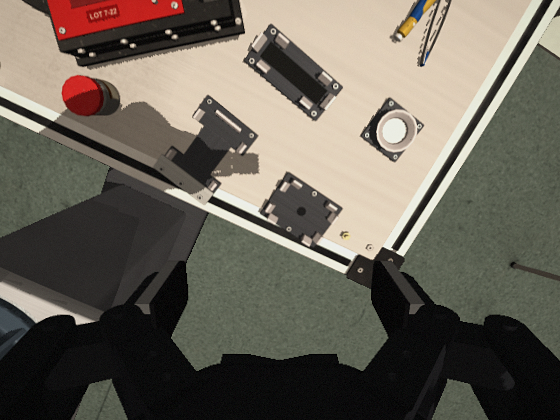

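The wrist view shows the cradle (292,72), cup (395,130), frame (210,150) and dock (302,210). I'll refine them from this picture while moving over the pieces.

Request:
{"name": "play_rows", "arguments": {
  "increments": [85,2,40,0,5,85,2,40,0,5,85,2,40,0,5,85,2,40,0,5,85,2,40,0,5,85,2,40,0,5,85,2,40,0,5,85,2,40,0,5,85,2,40,0,5,85,2,40,0,5]
}}

```text
time_s: 1.82
eef_pos: [0.485, 0.1037, 0.2511]
eef_rot: [[0.237, 0.972, -0.0], [0.972, -0.237, -0.0], [-0.0, -0.0, -1.0]]
force: [1.1, -0.3, 0.2]
width: 0.992
grip_force: 0.0
```

Request:
{"name": "play_rows", "arguments": {
  "increments": [85,2,40,0,5,85,0,36,0,0,85,0,0,0,0,85,0,0,0,0,85,0,0,0,0]
}}

```text
time_s: 2.23
eef_pos: [0.4872, 0.1777, 0.2509]
eef_rot: [[0.155, 0.988, -0.001], [0.988, -0.155, -0.001], [-0.001, -0.001, -1.0]]
force: [0.3, -0.2, -0.9]
width: 0.992
grip_force: 0.0
```

```bash
python3 - <<'E'
from h import *
import pickle
o=ctrl.get_obs(); im=ctrl.get_image("wrist"); cv2.imwrite("pics/w2.png",im); pickle.dump(o,open("w2.pkl","wb"))
print(o['q'].round(3),o['eef_pos'].round(4),np.degrees(np.arctan2(o['eef_rot'][1,0],o['eef_rot'][0,0])),abs(o['dq']).max().round(3))
im=cv2.imread("pics/w1.png"); o=pickle.load(open("w1.pkl","rb"))
cv2.imwrite("pics/w1z.png",crop(im,150,10,440,270,2.3) if 0 else crop(im,150,10,440,255,2.4))
E
```

```text
[ 0.35   0.222  0.015  1.365 -0.     2.076] [0.4872 0.1777 0.2509] 81.10515227802665 0.029
```

View pics/w1z.png

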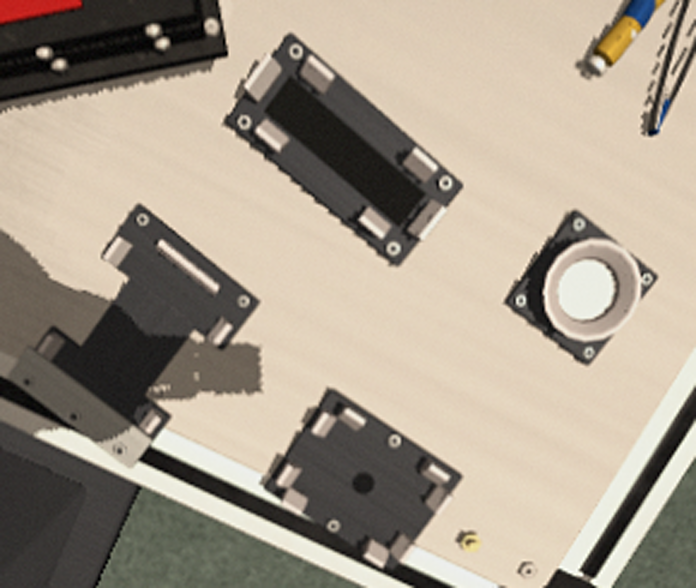

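View pics/w2.png

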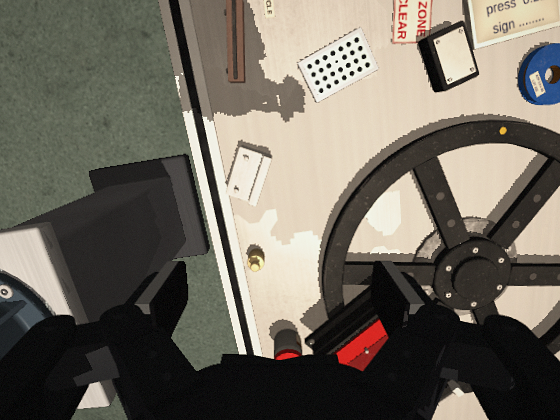

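The holders are sharp in the crop. In the second view: plate (338,62), block (248,174), weight (256,258), bar (236,40) cut by the top edge.

```bash
python3 - <<'E'
from h import *
import pickle
o1=pickle.load(open("w1.pkl","rb"));o2=pickle.load(open("w2.pkl","rb"))
def R(p): return np.float64(p)/2.4+[150,10]
def rep(n,P):
    c=P.mean(0); e=[P[(i+1)%4]-P[i] for i in range(4)]
    print(n,(c*1000).round(1),[round(np.linalg.norm(x)*1000) for x in e],[round(float(np.degrees(np.arctan2(x[1],x[0]))),1) for x in e])
W=lambda p,z,o:onz('wrist',p,z,o)
rep('cradle',W(R([(290,33),(463,185),(397,265),(225,118)]),.006,o1))
rep('dock',W(R([(330,388),(462,477),(391,571),(262,482)]),.005,o1)); print('dockhole',W(R([(363,484)]),.005,o1))
rep('cup',W(R([(572,210),(658,277),(588,363),(505,298)]),.004,o1)); print('rim',W(R([(592,290)]),.018,o1),'floor',W(R([(585,289)]),.008,o1))
F=np.r_[W(R([(137,205),(259,300)]),.005,o1),W(R([(130,468),(22,350)]),.021,o1)]; rep('frame',F)
rep('plate',W([(298,53),(362,27),(378,64),(313,102)],.008,o2))
im=cv2.imread("pics/w2.png"); 
print('weight',W([(256,258)],.036,o2))
rep('block',np.r_[W([(245,142)],.026,o2),W([(271,157),(254,207)],.034,o2),W([(225,190)],.024,o2)])
print('bar end',W([(229,81),(244,81)],.016,o2))
E
```

```text
cradle [ 583.3 -257.8    6. ] [106, 49, 107, 48] [-102.5, 166.8, 77.1, -14.1]
dock [ 441.  -339.7    5. ] [86, 65, 87, 62] [-97.8, 172.3, 80.1, -9.2]
dockhole [[ 0.43987376 -0.34102574  0.005     ]]
cup [ 579.4 -392.6    4. ] [56, 54, 56, 52] [-98.0, 170.2, 80.5, -9.3]
rim [[ 0.57929669 -0.39329102  0.018     ]] floor [[ 0.57939609 -0.39332999  0.008     ]]
frame [ 462.4 -202.8   13. ] [74, 107, 78, 90] [-101.7, 167.4, 65.6, -13.9]
plate [572.7 297.7   8. ] [75, 43, 84, 56] [12.2, -70.5, -159.0, 100.2]
weight [[0.44397488 0.08720189 0.036     ]]
block [452.9 190.1  29.5] [35, 62, 41, 62] [-37.3, -118.1, 143.5, 56.6]
bar end [[0.44873295 0.29562825 0.016     ]
 [0.46534372 0.29294633 0.016     ]]
```

```bash
python3 - <<'E'
from h import *
import pickle
o2=pickle.load(open("w2.pkl","rb"))
for f,(a,b,c,d) in (("top0",(222,260,242,282)),("w2",(235,235,285,285))):
    h=cv2.cvtColor(cv2.imread(f"pics/{f}.png"),cv2.COLOR_BGR2HSV)[b:d,a:c]
    m=((h[...,0]>18)&(h[...,0]<36)&(h[...,1]>90)).astype(np.uint8); ys,xs=np.nonzero(m)
    print(f,m.sum(),xs.min()+a,xs.max()+a,ys.min()+b,ys.max()+b,xs.mean()+a,ys.mean()+b)
im=cv2.imread("pics/w2.png"); 
a=crop(im,215,0,385,280,2.1); b=cv2.resize(cv2.imread("pics/top0.png")[255:285,215:250],None,fx=10,fy=10,interpolation=cv2.INTER_CUBIC)
c=np.zeros((590,720,3),np.uint8); c[:a.shape[0],:a.shape[1]]=a; c[:300,365:715]=b; cv2.imwrite("pics/cmp.png",c)
E
```

```text
top0 55 228 236 266 274 231.4909090909091 270.3636363636364
w2 105 247 263 249 270 254.15238095238095 259.6666666666667
```

View pics/cmp.png

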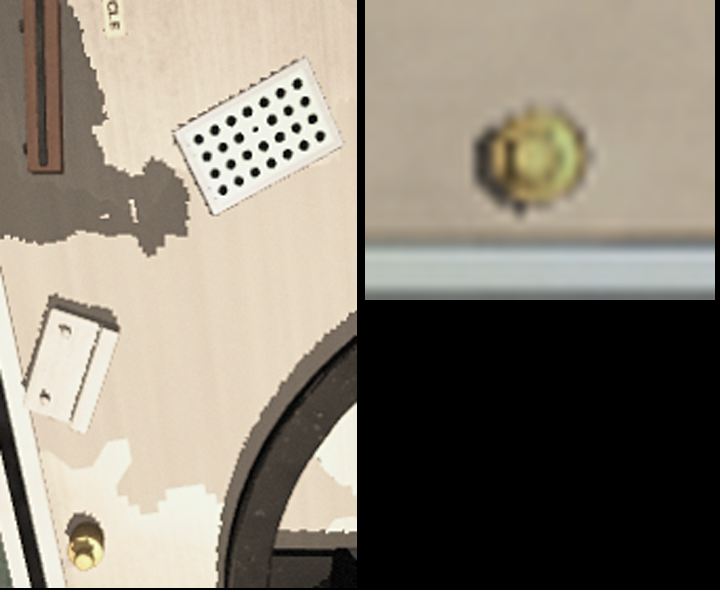

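In the crop: plate corners (174,133),(303,58),(343,145),(216,215); weight knob (83,562); block corners (50,300),(118,328),(83,432),(25,402).

```bash
python3 - <<'E'
from h import *
import pickle
o2=pickle.load(open("w2.pkl","rb"))
def C(p): return np.float64(p)/2.1+[215,0]
def rep(n,P):
    c=P.mean(0); e=[P[(i+1)%4]-P[i] for i in range(4)]
    print(n,(c*1000).round(1),[round(np.linalg.norm(x)*1000) for x in e],[round(float(np.degrees(np.arctan2(x[1],x[0]))),1) for x in e])
W=lambda p,z:onz('wrist',C(p),z,o2)
rep('plate',W([(174,133),(303,58),(343,145),(216,215)],.008))
print('w',W([(83,562)],.036),W([(86,545)],.025))
rep('block',np.r_[W([(50,300)],.024),W([(118,328),(83,432)],.034),W([(25,402)],.024)])
print('bar',W([(27,172),(62,172),(29,0),(63,0)],.016))
E
```

```text
plate [572.9 293.3   8. ] [77, 49, 77, 48] [20.1, -69.3, -160.4, 110.6]
w [[0.43983973 0.0745564  0.036     ]] [[0.44186843 0.08015167 0.025     ]]
block [451.8 190.1  29. ] [41, 62, 38, 60] [-29.6, -118.0, 147.0, 65.2]
bar [[0.44728042 0.29489337 0.016     ]
 [0.46574974 0.29191135 0.016     ]
 [0.46412477 0.37576178 0.016     ]
 [0.48108989 0.37297403 0.016     ]]
```

Request:
{"name": "play_rows", "arguments": {
  "increments": [50,-5,31,-20,-1,50,-5,31,-20,0,50,-5,31,-20,0,50,-5,31,-20,0,50,-5,32,-20,0,50,0,0,-40,0,50,0,0,-40,0,50,0,0,-30,0,50,0,0,-10,0,50,0,0,0,0]
}}

```text
time_s: 3.12
eef_pos: [0.4615, 0.3315, 0.0291]
eef_rot: [[0.174, 0.985, -0.004], [0.985, -0.174, -0.003], [-0.004, -0.003, -1.0]]
force: [-0.9, -0.7, 1.1]
width: 0.581
grip_force: 0.0
```

```bash
cat >> h.py <<'E'
def snap(name):
    import pickle
    o=ctrl.get_obs(); im=ctrl.get_image("wrist"); cv2.imwrite(f"pics/{name}.png",im); pickle.dump(o,open(name+".pkl","wb"))
    print('t',o['time_s'],(o['eef_pos']*1000).round(1),'yaw',np.degrees(np.arctan2(o['eef_rot'][1,0],o['eef_rot'][0,0])).round(2),'F',o['force'].round(1),'w',(o['width']*85.4).round(1)); return o,im
def proj(n,P,o=None):
    m=ctrl.camera_model(n); K=np.array([[m['fx'],0,m['cx']],[0,m['fy'],m['cy']],[0,0,1]])
    if n=='wrist':
        T=np.eye(4);T[:3,:3]=o['eef_rot'];T[:3,3]=o['eef_pos'];T=T@np.array(m['T_tool_cam']);R,e=T[:3,:3],T[:3,3]
    else: R,e=np.array(m['rotation']),np.array(m['eye'])
    q=(np.float64(P).reshape(-1,3)-e)@R; return cv2.projectPoints(np.c_[q[:,0],-q[:,1],-q[:,2]],np.zeros(3),np.zeros(3),K,np.array(m['dist_coeffs']))[0].reshape(-1,2)
E
python3 -c "
from h import *
o,im=snap('w3'); print(proj('wrist',[o['eef_pos'],[.462,.334,.016]],o))"
```

```text
Traceback (most recent call last):
  File "h.py", line 16, in snap
    print('t',o['time_s'],(o['eef_pos']*1000).round(1),'yaw',np.degrees(np.arctan2(o['eef_rot'][1,0],o['eef_rot'][0,0])).round(2),'F',o['force'].round(1),'w',(o['width']*85.4).round(1)); return o,im
                                                                                                                                                              ^^^^^^^^^^^^^^^^^^^^^^^
AttributeError: 'float' object has no attribute 'round'
```

View pics/w3.png

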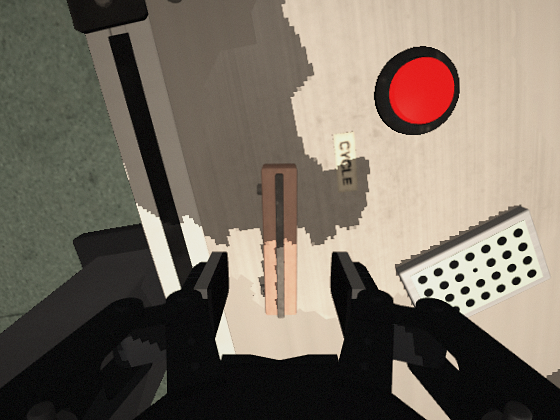

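The bar lies between the fingers, far end at row 165, near end at row 313, columns 262-297.

```bash
sed -i "s/(o\['width'\]\*85.4).round(1)/round(o['width']*85.4,1)/" h.py; python3 -c "
from h import *
import pickle
o=pickle.load(open('w3.pkl','rb')); print((onz('wrist',[(262,165),(297,165),(265,315),(297,315),(279,240)],.016,o)*1000).round(1), (ctrl.get_obs()['eef_pos']*1000).round(1))"
```

```text
[[461.6 380.9  16. ]
 [478.6 377.9  16. ]
 [447.  296.5  16. ]
 [465.  293.3  16. ]
 [462.9 340.5  16. ]] [462.7 332.6  31.3]
```

Request:
{"name": "play_rows", "arguments": {
  "increments": [50,0,2.5,-13,0,50,0,1,-13,0,50,0,0,0,0,10,0,0,0,0,10,0,0,0,0,10,0,0,0,0,10,0,0,0,0,10,0,0,0,0,10,0,0,0,0,10,0,0,0,0],
  "newtons": 45
}}

```text
time_s: 4.0
eef_pos: [0.4636, 0.3378, 0.0073]
eef_rot: [[0.173, 0.985, 0.003], [0.985, -0.173, 0.001], [0.002, 0.002, -1.0]]
force: [0.9, -1.0, 7.8]
width: 0.196
grip_force: 44.5
```

Request:
{"name": "play_rows", "arguments": {
  "increments": [10,0,0,30,0,10,0,0,40,0,10,0,0,40,0,10,0,-10,35,0,10,7,-39,5,-0.3,10,7,-39,5,-0.3,10,7,-39,5,-0.3,10,7,-39,0,-0.3,10,7,-39,0,-0.3,10,7,-39,0,-0.3]
}}

```text
time_s: 4.83
eef_pos: [0.5046, 0.0915, 0.1666]
eef_rot: [[0.203, 0.979, 0.002], [0.979, -0.203, 0.0], [0.001, 0.002, -1.0]]
force: [1.4, 0.5, -1.7]
width: 0.197
grip_force: 44.6
```

Request:
{"name": "play_rows", "arguments": {
  "increments": [10,8,-39,0,-0.3,10,8,-39,0,-0.3,10,8,-39,0,0,10,8,-39,0,0,10,8,-39,0,0,10,8,-39,0,0,10,8,-39,0,0,10,8,-39,0,0,10,8,-25,0,0,10,5,-15,0,0]
}}

```text
time_s: 5.67
eef_pos: [0.5818, -0.2623, 0.1661]
eef_rot: [[0.216, 0.976, 0.001], [0.976, -0.216, -0.001], [-0.001, 0.001, -1.0]]
force: [-0.1, 0.8, -0.5]
width: 0.193
grip_force: 44.6
```

```bash
python3 -c "
from h import *
o,im=snap('w4'); c=[.5825,-.259,.006];a=np.radians(-12.1);R=np.array([[np.cos(a),-np.sin(a)],[np.sin(a),np.cos(a)]])
print(proj('wrist',[[*(R@np.array(p)+c[:2]),.006] for p in ((-.025,-.054),(-.025,.054),(.025,.054),(.025,-.054))],o))
cv2.imwrite('pics/w4c.png',cv2.resize(im,None,fx=1.4,fy=1.4))"
```

```text
t 5.6667 [ 581.8 -262.3  166.1] yaw 77.51 F [-0.1  0.8 -0.5] w 16.5
[[254.94899275 240.67696939]
 [251.69122092 132.82836481]
 [305.2564798  132.43304408]
 [303.6112174  240.31719367]]
```

View pics/w4c.png

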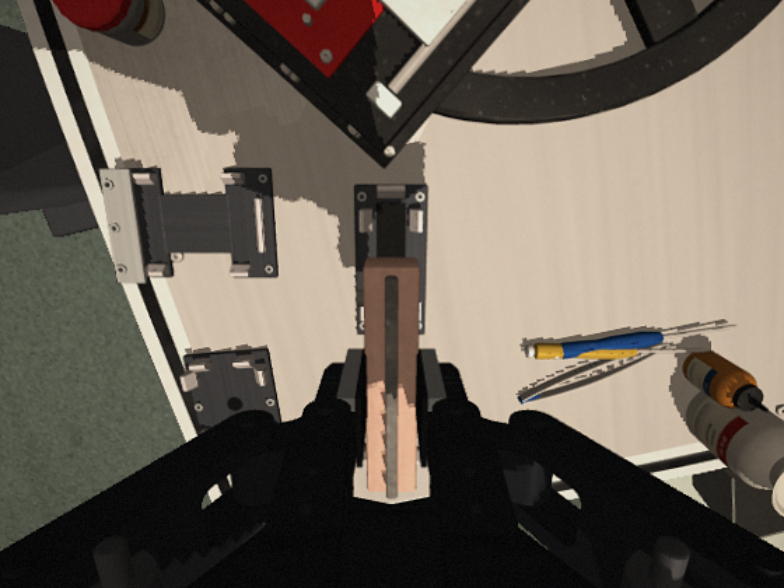

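The bar is held straight; its far end is at row 258 and near end at row 490 in the enlarged picture. The cradle corners are (356,185),(427,186),(424,333),(357,333).

```bash
python3 -c "
from h import *
import pickle
o=pickle.load(open('w4.pkl','rb')); f=lambda p,z:(onz('wrist',np.float64(p)/1.4,z,o)*1000).round(1)
P=f([(356,185),(427,186),(424,333),(357,333)],.006);print(P,P.mean(0))
P=f([(364,260),(419,260),(417,490),(368,490)],.1748);print(P,P.mean(0))
P=f([(271,347),(188,352)],.005);print('dock far edge',P)
P=f([(101,170),(145,283),(276,277),(269,167)],.005);print('frame',P)
print(f([(101,170),(117,283),(145,281),(126,168)],.021))
"
```

```text
[[ 571.9 -200.9    6. ]
 [ 618.  -211.8    6. ]
 [ 595.4 -314.2    6. ]
 [ 547.5 -303.6    6. ]] [ 583.2   -257.625    6.   ]
[[ 582.9 -218.5  174.8]
 [ 599.4 -222.2  174.8]
 [ 581.8 -305.9  174.8]
 [ 564.3 -302.   174.8]] [ 582.1  -262.15  174.8 ]
dock far edge [[ 482.2 -300.9    5. ]
 [ 419.6 -291.4    5. ]]
frame [[ 406.2 -152.7    5. ]
 [ 407.4 -233.8    5. ]
 [ 501.4 -250.2    5. ]
 [ 518.2 -176.8    5. ]]
[[ 416.3 -154.8   21. ]
 [ 398.2 -227.3   21. ]
 [ 417.9 -230.2   21. ]
 [ 432.8 -157.4   21. ]]
```

Request:
{"name": "play_rows", "arguments": {
  "increments": [10,1,3.5,-35,0,10,0,0,-35,0,10,0,0,-35,0,10,0,0,-20,0,10,0,0,-8,0,10,0,0,-6,0,10,0,0,-5,0,10,0,0,-4,0,10,0,0,-3,0,10,0,0,0,0]
}}

```text
time_s: 6.55
eef_pos: [0.5828, -0.2553, 0.0148]
eef_rot: [[0.214, 0.977, 0.001], [0.977, -0.214, -0.0], [-0.0, 0.001, -1.0]]
force: [0.2, 0.2, -0.4]
width: 0.198
grip_force: 44.6
```

Request:
{"name": "play_rows", "arguments": {
  "increments": [10,0,-2.5,-0.7,0,10,0,0,-1,0,10,0,0,0,0,22,0,0,0,0,28,0,0,0,0,34,0,0,0,0,34,0,0,0,0,34,0,0,10,0,34,0,0,40,0,34,0,0,30,0]
}}

```text
time_s: 7.38
eef_pos: [0.5819, -0.2573, 0.094]
eef_rot: [[0.214, 0.977, -0.002], [0.977, -0.214, 0.001], [0.0, -0.002, -1.0]]
force: [0.6, -0.5, 0.2]
width: 0.397
grip_force: 0.0
```

```bash
python3 -c "
from h import *
o,im=snap('w5'); h=cv2.cvtColor(im,cv2.COLOR_BGR2HSV); m=((h[...,0]<14)&(h[...,1]>70)&(h[...,2]>40)).astype(np.uint8); m[:,:200]=0;m[:,370:]=0
n,l,s,c=cv2.connectedComponentsWithStats(m); 
for i in range(1,n):
  if s[i,4]>150: print(s[i],c[i])
"
```

```text
t 7.3833 [ 581.9 -257.3   94. ] yaw 77.67 F [ 0.6 -0.5  0.2] w 33.9
[200   0  45  37 897] [218.4548495   13.50278707]
[ 268  162   27  116 2398] [280.70391993 216.59591326]
```

Request:
{"name": "play_rows", "arguments": {
  "increments": [60,0,0,40,0,70,0,10,35,-1,75,-10,38,5,-2,75,-10,38,0,-2,75,-10,38,0,-2,75,-10,38,0,-2,75,-10,38,0,-2,75,-10,38,0,-2,75,-10,38,0,-2,75,-10,38,0,-1]
}}

```text
time_s: 8.27
eef_pos: [0.5017, 0.058, 0.1735]
eef_rot: [[0.476, 0.879, 0.001], [0.879, -0.476, 0.0], [0.001, 0.001, -1.0]]
force: [1.6, 0.7, -0.1]
width: 0.878
grip_force: 0.0
```

Request:
{"name": "play_rows", "arguments": {
  "increments": [75,-10,38,0,-1,75,-10,38,0,-0.7,75,-10,38,-10,0,75,-10,14,-20,0,75,-10,0,-30,0,75,-10,0,-30,0,75,0,0,-20,0,75,0,0,0,0,75,0,0,0,0]
}}

```text
time_s: 9.02
eef_pos: [0.4422, 0.1843, 0.0629]
eef_rot: [[0.5, 0.866, -0.001], [0.866, -0.5, -0.0], [-0.001, -0.001, -1.0]]
force: [-0.2, 0.8, 0.8]
width: 0.875
grip_force: 0.0
```

```bash
python3 -c "
from h import *
o,im=snap('w6'); cv2.imwrite('pics/w6c.png',im[40:380,120:440])
c=proj('wrist',[[.451,.187,.024]],o);print(c)"
```

```text
t 9.0167 [442.2 184.3  62.9] yaw 59.98 F [-0.2  0.8  0.8] w 74.8
[[289.71191003 227.70200698]]
```

View pics/w6c.png

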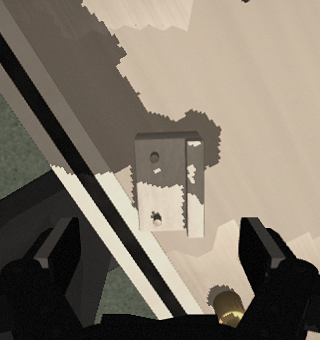

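The block lies squarely between the fingers, rail on the right. In the crop its left edge is at columns 136-139, rows 138-230; the rail's right edge is at column 204, rows 132-237.

```bash
python3 -c "
from h import *
import pickle
o=pickle.load(open('w6.pkl','rb')); f=lambda p,z:(onz('wrist',np.float64(p)+[120,40],z,o)*1000).round(1)
P=np.r_[f([(139,230),(136,137)],.024),f([(204,132),(205,237)],.034)];print(P,P.mean(0))
for i in range(4):
  d=P[(i+1)%4]-P[i];print(np.hypot(*d[:2]),np.degrees(np.arctan2(d[1],d[0])))
"
```

```text
[[420.2 172.   24. ]
 [449.4 223.9  24. ]
 [484.6 208.9  34. ]
 [455.4 152.1  34. ]] [452.4   189.225  29.   ]
59.550398823181695 60.637005350425596
38.26277564422115 -23.080617215343768
63.866109948861016 -117.20699383308259
40.43575150779319 150.5187477299429
```

Request:
{"name": "play_rows", "arguments": {
  "increments": [75,10,4.5,0,1.7,75,0,0,-20,0,75,0,0,-20,0,75,0,0,-12,0,75,0,0,0,0,35,0,0,0,0,35,0,0,0,0,35,0,0,0,0,35,0,0,0,0,35,0,0,0,0],
  "newtons": 55
}}

```text
time_s: 9.9
eef_pos: [0.4537, 0.1893, 0.0124]
eef_rot: [[0.475, 0.88, 0.003], [0.88, -0.475, 0.001], [0.002, 0.002, -1.0]]
force: [-1.2, -0.9, 9.3]
width: 0.454
grip_force: 54.7
```

Request:
{"name": "play_rows", "arguments": {
  "increments": [35,0,0,0,0,35,0,0,0,0]
}}

```text
time_s: 10.07
eef_pos: [0.4538, 0.1893, 0.0124]
eef_rot: [[0.475, 0.88, 0.003], [0.88, -0.475, 0.001], [0.002, 0.002, -1.0]]
force: [-1.1, 0.1, 7.7]
width: 0.455
grip_force: 54.7
```

Request:
{"name": "play_rows", "arguments": {
  "increments": [35,0,0,25,0,35,0,0,40,0,35,0,-5,40,0,35,0,-25,25,2,35,-1,-39,5,2,35,-1,-39,0,2,35,-1,-39,0,2,35,-1,-39,0,2,35,-1,-39,0,2,35,-1,-39,0,2]
}}

```text
time_s: 10.9
eef_pos: [0.4462, -0.077, 0.1466]
eef_rot: [[0.246, 0.969, 0.001], [0.969, -0.246, -0.0], [0.0, 0.001, -1.0]]
force: [1.9, 0.9, -3.3]
width: 0.455
grip_force: 57.9
```

Request:
{"name": "play_rows", "arguments": {
  "increments": [35,-1,-39,0,2,35,-1,-39,0,2,35,-1,-39,0,2,35,-1,-39,0,1,35,-1,-39,0,0,35,-1,-39,0,0,35,-1,-32,0,0,35,0,0,0,0,35,0,0,0,0,35,0,0,0,0]
}}

```text
time_s: 11.73
eef_pos: [0.4391, -0.341, 0.1458]
eef_rot: [[0.128, 0.992, -0.0], [0.992, -0.128, 0.0], [0.0, -0.0, -1.0]]
force: [0.5, -0.0, -2.3]
width: 0.453
grip_force: 57.8
```

```bash
python3 -c "
from h import *
o,im=snap('w7'); cv2.imwrite('pics/w7c.png',cv2.resize(im[60:400,140:440],None,fx=1.7,fy=1.7))"
```

```text
t 11.7333 [ 439.1 -341.   145.8] yaw 82.62 F [ 0.5 -0.  -2.3] w 38.7
```

View pics/w7c.png

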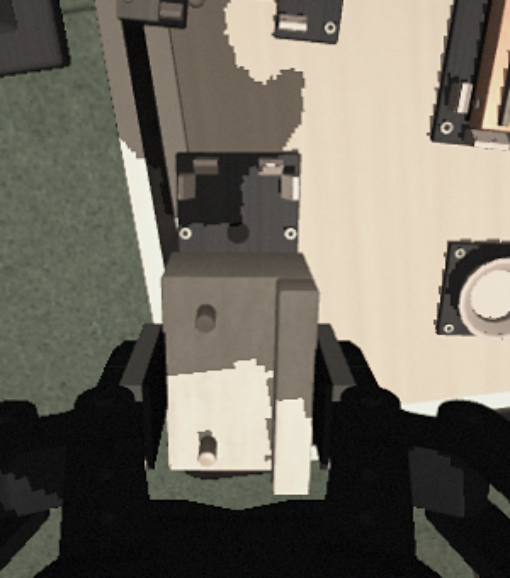

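The dock's far edge is at (178,153)-(299,153) with its centre hole at (238,233). The block's top-face left edge runs (163,280)-(168,470), the rail's right edge (317,290)-(310,493).

```bash
python3 -c "
from h import *
import pickle
o=pickle.load(open('w7.pkl','rb')); f=lambda p,z:(onz('wrist',np.float64(p)/1.7+[140,60],z,o)*1000).round(1)
print('dock',f([(178,153),(299,153),(238,233),(185,233),(290,233)],.005))
P=np.r_[f([(163,280),(168,470)],.1574),f([(310,493),(317,291)],.1674)];print(P,P.mean(0))
"
```

```text
dock [[ 414.4 -294.     5. ]
 [ 477.  -302.1    5. ]
 [ 440.  -340.7    5. ]
 [ 411.4 -337.     5. ]
 [ 468.  -344.3    5. ]]
[[ 423.7 -312.6  157.4]
 [ 415.3 -370.1  157.4]
 [ 454.8 -374.8  167.4]
 [ 461.6 -316.8  167.4]] [ 438.85  -343.575  162.4  ]
```

Request:
{"name": "play_rows", "arguments": {
  "increments": [35,1,2.3,-30,0,35,0,0,-35,0,35,0,0,-25,0,35,0,0,-12,0,35,0,0,-8,0,35,0,0,-6,0,35,0,0,-5,0,35,0,0,-4,0,35,0,0,-2,0,35,0,0,0,0]
}}

```text
time_s: 12.62
eef_pos: [0.4407, -0.3389, 0.0188]
eef_rot: [[0.128, 0.992, 0.0], [0.992, -0.128, -0.0], [-0.0, 0.0, -1.0]]
force: [0.4, -0.2, -3.0]
width: 0.448
grip_force: 57.7
```

Request:
{"name": "play_rows", "arguments": {
  "increments": [35,0,0,-1,0,35,0,0,-1,0,35,0,0,0,0,44,0,0,0,0,50,0,0,0,0,56,0,0,0,0,60,0,0,0,0,60,0,0,10,0,60,0,0,35,0,60,0,0,40,0]
}}

```text
time_s: 13.45
eef_pos: [0.439, -0.3377, 0.1012]
eef_rot: [[0.128, 0.992, -0.004], [0.992, -0.128, 0.003], [0.002, -0.004, -1.0]]
force: [0.7, -1.3, 0.3]
width: 0.699
grip_force: 0.0
```

Request:
{"name": "play_rows", "arguments": {
  "increments": [60,0,10,35,0,60,0,39,10,0,60,0,39,0,0,60,0,39,0,0,60,0,39,0,0,60,0,39,0,0,60,0,39,0,0,60,0,39,0,0,60,0,39,0,0,60,0,39,0,0]
}}

```text
time_s: 14.28
eef_pos: [0.4402, 0.0239, 0.1475]
eef_rot: [[0.128, 0.992, 0.001], [0.992, -0.128, 0.0], [0.0, 0.001, -1.0]]
force: [0.5, 0.2, 1.0]
width: 0.702
grip_force: 0.0
```

Request:
{"name": "play_rows", "arguments": {
  "increments": [60,0,31,-20,0,60,0,0,-30,0,60,0,0,-20,0,60,0,0,0,0,60,0,0,0,0]
}}

```text
time_s: 14.7
eef_pos: [0.4399, 0.0532, 0.0768]
eef_rot: [[0.127, 0.992, -0.002], [0.992, -0.127, -0.0], [-0.0, -0.002, -1.0]]
force: [-0.1, -0.4, -0.1]
width: 0.705
grip_force: 0.0
```

```bash
python3 - <<'E'
from h import *
o,im=snap('w8'); t=ctrl.get_image('top'); cv2.imwrite('pics/top1.png',t)
h=cv2.cvtColor(im,cv2.COLOR_BGR2HSV); m=((h[...,0]>18)&(h[...,0]<36)&(h[...,1]>90)).astype(np.uint8)
n,l,s,c=cv2.connectedComponentsWithStats(m)
for i in range(1,n):
  if s[i,4]>60: print(s[i],c[i],onz('wrist',[c[i]],.03,o))
print(proj('wrist',[[.4397,.072,.036],[.4397,.072,.0]],o))
cv2.imwrite('pics/w8c.png',np.hstack([cv2.resize(im[100:320,190:370],None,fx=2,fy=2),cv2.resize(t[190:300,345:450],(420,440),interpolation=cv2.INTER_CUBIC)]))
E
```

```text
t 14.7 [439.9  53.2  76.8] yaw 82.69 F [-0.1 -0.4 -0.1] w 60.2
[258 177  33  38 398] [272.86432161 195.03768844] [[0.43915533 0.07868524 0.03      ]]
[[275.03747364 207.99863181]
 [275.71800194 193.96018076]]
```

View pics/w8c.png

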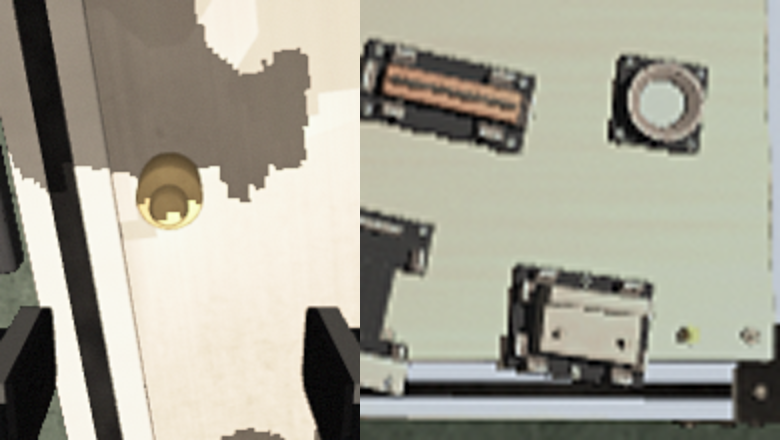

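The bar sits in the cradle and the block in the dock. The weight's knob is at (274.5,202.5) in the wrist picture.

```bash
python3 -c "
from h import *
import pickle
o=pickle.load(open('w8.pkl','rb')); print(onz('wrist',[(274.5,202.5)],.036,o),onz('wrist',[(274.5,199)],.025,o))"
```

```text
[[0.43983057 0.07544186 0.036     ]] [[0.43957685 0.07479272 0.025     ]]
```

Request:
{"name": "play_rows", "arguments": {
  "increments": [60,0,10,-10,0,60,0,11.5,-20,0,60,0,0,-20,0,60,0,0,-13,0,60,0,0,0,0,15,0,0,0,0,15,0,0,0,0,15,0,0,0,0,15,0,0,0,0,15,0,0,0,0],
  "newtons": 40
}}

```text
time_s: 15.63
eef_pos: [0.4415, 0.0746, 0.015]
eef_rot: [[0.128, 0.992, 0.002], [0.992, -0.128, 0.0], [0.001, 0.002, -1.0]]
force: [-1.3, -0.9, 8.3]
width: 0.218
grip_force: 38.8
```

Request:
{"name": "play_rows", "arguments": {
  "increments": [15,0,0,0,0,15,0,0,0,0,15,0,0,0,0,15,0,0,8,0,15,0,0,0,0]
}}

```text
time_s: 16.05
eef_pos: [0.4414, 0.0747, 0.0232]
eef_rot: [[0.128, 0.992, 0.002], [0.992, -0.128, 0.0], [0.001, 0.002, -1.0]]
force: [0.0, -0.7, -1.2]
width: 0.224
grip_force: 39.2
```

```bash
python3 -c "
from h import *
o,im=snap('w9'); h=cv2.cvtColor(im,cv2.COLOR_BGR2HSV); m=((h[...,0]>18)&(h[...,0]<36)&(h[...,1]>90)).astype(np.uint8)
n,l,s,c=cv2.connectedComponentsWithStats(m)
for i in range(1,n):
  if s[i,4]>60: print(s[i],c[i])
e=o['eef_pos'];print(proj('wrist',[e+[0,0,.011],e+[0,0,.022],e+[0,0,-.014]],o))"
```

```text
t 16.05 [441.4  74.7  23.2] yaw 82.66 F [ 0.  -0.7 -1.2] w 19.2
[260 238  40  61 786] [280.63486005 264.19465649]
[[279.33054765 277.79520904]
 [279.41473763 290.28077994]
 [279.17784399 255.13356528]]
```

Request:
{"name": "play_rows", "arguments": {
  "increments": [15,0,0,35,0,15,0,0,40,0,15,0,0,40,0,15,5,-18,30,0,15,10,-36,0,0,15,11,-36,0,0,15,10,-36,0,0,15,11,-36,0,0,15,10,-36,0,0,15,11,-36,0,0]
}}

```text
time_s: 16.93
eef_pos: [0.5085, -0.1613, 0.1668]
eef_rot: [[0.128, 0.992, 0.0], [0.992, -0.128, -0.0], [0.0, 0.0, -1.0]]
force: [1.4, -0.2, -0.3]
width: 0.218
grip_force: 39.5
```

Request:
{"name": "play_rows", "arguments": {
  "increments": [15,10,-36,0,0,15,11,-36,0,0,15,10,-36,0,0,15,11,-36,0,0,15,10,-36,0,0,15,11,-36,0,0,15,7,-19,0,0,15,0,0,0,0,15,0,0,0,0,15,0,0,0,0]
}}

```text
time_s: 17.77
eef_pos: [0.5781, -0.3937, 0.1662]
eef_rot: [[0.128, 0.992, -0.001], [0.992, -0.128, 0.001], [0.001, -0.001, -1.0]]
force: [0.1, 0.1, -0.1]
width: 0.217
grip_force: 39.5
```

```bash
python3 - <<'E'
from h import *
o,im=snap('w10')
h=cv2.cvtColor(im,cv2.COLOR_BGR2HSV); m=((h[...,0]>18)&(h[...,0]<36)&(h[...,1]>90)).astype(np.uint8)
n,l,s,c=cv2.connectedComponentsWithStats(m)
for i in range(1,n):
  if s[i,4]>100: print(s[i],c[i])
p=proj('wrist',[[.579,-.394,.004]],o)[0]; print(p)
# dark base: contour
x,y=map(int,p); g=cv2.cvtColor(im,cv2.COLOR_BGR2GRAY); x0,y0=x-70,max(0,y-70)
cv2.imwrite('pics/w10c.png',cv2.resize(im[80:330,180:380],None,fx=2.3,fy=2.3))
E
```

```text
t 17.7667 [ 578.1 -393.7  166.2] yaw 82.67 F [ 0.1  0.1 -0.1] w 18.5
[372 125  24  14 274] [383.59124088 131.59489051]
[404 133  51  11 386] [430.24352332 138.38082902]
[267 238  33  29 201] [284.26865672 251.50248756]
[259 246  29  45 350] [268.89714286 270.27142857]
[285 265  15  25 122] [293.46721311 275.14754098]
[269 289  21  11 113] [280.24778761 294.83185841]
[280.23560908 192.4168393 ]
```

View pics/w10c.png

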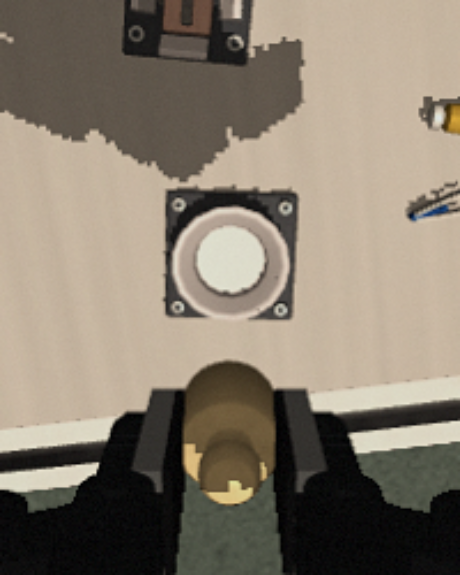

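The cup's floor centre is at (231,259) and its base corners at (165,188)-(293,318); the weight is upright with its knob at (230,475). That was the last picture, so everything from here is numeric.

```bash
python3 -c "
from h import *
import pickle
o=pickle.load(open('w10.pkl','rb')); f=lambda p,z:(onz('wrist',np.float64(p)/2.3+[180,80],z,o)*1000).round(1)
print(f([(231,259)],.008),f([(165,188),(298,190),(293,318),(166,318)],.004).mean(0),f([(231,262)],.018)); print(f([(230,475)],.1872),f([(230,362)],.1512))"
```

```text
[[ 579.3 -393.3    8. ]] [ 579.175 -392.475    4.   ] [[ 579.4 -392.2   18. ]]
[[ 578.5 -392.5  187.2]] [[ 579.7 -384.   151.2]]
```

Request:
{"name": "play_rows", "arguments": {
  "increments": [15,0.8,0.7,-35,0,15,0,0,-35,0,15,0,0,-30,0,15,0,0,-15,0,15,0,0,-10,0,15,0,0,-6,0,15,0,0,-5,0,15,0,0,-4,0,15,0,0,-2,0,15,0,0,0,0]
}}

```text
time_s: 18.65
eef_pos: [0.5796, -0.3938, 0.0251]
eef_rot: [[0.128, 0.992, 0.001], [0.992, -0.128, -0.0], [-0.0, 0.001, -1.0]]
force: [-0.4, -0.0, -0.1]
width: 0.224
grip_force: 39.5
```

Request:
{"name": "play_rows", "arguments": {
  "increments": [15,0,0,-1,0,15,0,0,-1,0,15,0,0,-0.5,0,15,0,0,0,0]
}}

```text
time_s: 18.98
eef_pos: [0.5797, -0.394, 0.0232]
eef_rot: [[0.128, 0.992, 0.001], [0.992, -0.128, -0.001], [-0.001, 0.001, -1.0]]
force: [0.2, 1.2, 3.7]
width: 0.22
grip_force: 40.1
```

Request:
{"name": "play_rows", "arguments": {
  "increments": [23,0,0,0,0,26,0,0,0,0,30,0,0,0,0,34,0,0,0,0,38,0,0,0,0,38,0,0,0,0,40,0,0,8,0,40,0,0,25,0,60,0,0,40,0,75,0,0,40,0]
}}

```text
time_s: 19.82
eef_pos: [0.5784, -0.3931, 0.1358]
eef_rot: [[0.128, 0.992, -0.002], [0.992, -0.128, 0.001], [0.001, -0.002, -1.0]]
force: [0.8, -0.1, 0.4]
width: 0.739
grip_force: 0.0
```

```bash
python3 - <<'E'
from h import *
o,im=snap('w11')
h=cv2.cvtColor(im,cv2.COLOR_BGR2HSV); m=((h[...,0]>18)&(h[...,0]<36)&(h[...,1]>90)).astype(np.uint8)
n,l,s,c=cv2.connectedComponentsWithStats(m)
for i in range(1,n):
  if s[i,4]>60: print(s[i],c[i])
print(proj('wrist',[[.5794,-.393,z] for z in(.008,.033,.044)],o))
E
```

```text
t 19.8167 [ 578.4 -393.1  135.8] yaw 82.67 F [ 0.8 -0.1  0.4] w 63.1
[383 127  26  15 332] [395.38253012 134.15662651]
[418 136  56  12 469] [447.30703625 141.67803838]
[269 193  25  29 240] [278.50833333 207.81666667]
[125 231  11  11  73] [129.52054795 236.36986301]
[[280.52613015 200.95013405]
 [280.60450445 208.83205108]
 [280.64384183 212.79105336]]
```

The weight stands in the cup. On the way to the plate I'll check the frame numerically from directly above, in the final gripper orientation.

Request:
{"name": "play_rows", "arguments": {
  "increments": [75,-10,16,4,7,75,-10,16,4,7,75,-10,16,4,7,75,-10,16,4,7,75,-10,16,4,7,75,-10,16,4,7,75,-10,16,4,7,75,-10,16,4,7,75,-10,16,2,7,75,-10,16,0,7]
}}

```text
time_s: 20.7
eef_pos: [0.4791, -0.2331, 0.1701]
eef_rot: [[-0.891, 0.454, 0.001], [0.454, 0.891, -0.001], [-0.002, -0.0, -1.0]]
force: [0.2, 0.2, 1.0]
width: 0.879
grip_force: 0.0
```

Request:
{"name": "play_rows", "arguments": {
  "increments": [75,-10,16,0,7,75,-10,14,0,7,75,0,0,0,1.2,75,0,0,0,0,75,0,0,0,0,75,0,0,0,0]
}}

```text
time_s: 21.2
eef_pos: [0.4599, -0.2043, 0.1693]
eef_rot: [[-0.977, 0.213, 0.001], [0.213, 0.977, -0.001], [-0.001, -0.0, -1.0]]
force: [0.1, -0.0, 0.2]
width: 0.881
grip_force: 0.0
```

```bash
cat > prof.py <<'E'
from h import *
import sys,pickle
def prof(o,im,c,ang,z,xs=None,ys=None,rng=60,w=4):
    """edges (mm) in frame coords along y at x in xs, or along x at y in ys"""
    a=np.radians(ang);R=np.array([[np.cos(a),-np.sin(a)],[np.sin(a),np.cos(a)]]); g=cv2.cvtColor(im,cv2.COLOR_BGR2GRAY)
    t=np.arange(-rng,rng,.5)
    for k,vals in (('x',xs),('y',ys)):
        for v in vals or []:
            acc=0
            for dv in np.arange(-w/2,w/2+.1,1):
                P=np.c_[np.full_like(t,v+dv),t] if k=='x' else np.c_[t,np.full_like(t,v+dv)]
                W=np.c_[P@R.T/1000+c,np.full(len(t),z)]
                uv=proj('wrist',W,o).astype(np.float32)
                acc=acc+cv2.remap(g,uv[:,:1],uv[:,1:],cv2.INTER_LINEAR)[:,0].astype(float)
            s=cv2.GaussianBlur(acc[None]/(w+1),(0,0),1.2)[0]; d=np.gradient(s,.5)
            E=[(float(t[i]),round(float(d[i]))) for i in range(2,len(t)-2) if abs(d[i])>9 and abs(d[i])==abs(d[i-2:i+3]).max()]
            print(k,v,E)
E
python3 - <<'E'
from prof import *
o,im=snap('w12')
c=np.array([.4584,-.2028])
prof(o,im,c,167.9,.005,xs=[-50,-30,-26,0])
prof(o,im,c,167.9,.021,xs=[40,46]); prof(o,im,c,167.9,.021,ys=[-15,0,15])
prof(o,im,c,167.9,.005,ys=[-34,-15,0,15,34])
E
```

```text
t 21.2 [ 459.9 -204.3  169.3] yaw 167.73 F [ 0.1 -0.   0.2] w 75.2
x -50 [(-38.0, -58), (-34.0, 25), (-30.5, 13), (-28.5, -25), (-18.5, 15), (28.5, 20), (33.5, -20), (37.5, 46)]
x -30 [(-38.5, -71), (-36.0, 92), (-33.0, -22), (-28.5, -47), (25.0, -13), (27.5, 37), (32.5, 47), (35.0, -67), (37.5, 65)]
x -26 [(-38.5, -65), (-36.0, 64), (-28.5, -45), (27.5, 36), (29.5, -10), (32.0, 50), (35.0, -58), (37.5, 66)]
x 0 [(-21.5, -60), (18.5, 60)]
x 40 [(11.5, 58), (35.5, -14), (37.5, 14)]
x 46 [(-20.5, 34), (-16.0, -28), (0.0, 14), (6.5, 32), (27.5, 10), (36.0, -28), (40.5, -10), (45.0, -12), (49.0, -10), (51.5, -9), (53.0, -9)]
y -15 [(-45.5, -65), (-42.0, 66), (-39.0, -39), (-35.0, -38), (20.0, -18), (35.0, 28), (44.5, 25), (47.0, -20), (51.0, 37), (54.0, -83), (56.5, 39), (58.5, -37)]
y 0 [(-45.0, -76), (-42.0, 66), (-39.0, -44), (-34.5, -45), (22.5, -21), (35.0, 30), (50.0, 39), (54.5, -89)]
y 15 [(-45.0, -75), (-41.5, 59), (-38.5, -46), (-34.5, -48), (35.0, 68), (54.5, -95)]
y -34 [(-52.5, -62), (-50.0, 13), (-46.0, -21), (-38.5, 56), (-25.0, -52), (-19.0, 70), (20.0, -41), (51.0, 47), (53.5, -75), (55.5, 51), (57.0, 50)]
y -15 [(-51.5, -61), (-48.5, 66), (-45.0, -40), (-40.5, -41), (-38.5, 9), (17.5, -19), (33.0, 28), (43.0, 14), (45.5, -15), (50.5, 39), (53.5, -85), (55.5, 41), (58.0, -38)]
y 0 [(-51.5, -73), (-48.0, 64), (-45.0, -44), (-40.5, -43), (19.5, -19), (33.0, 30), (49.0, 39), (53.5, -85)]
y 15 [(-51.5, -72), (-47.5, 62), (-44.5, -50), (-40.5, -48), (33.0, 66), (54.0, -94)]
y 34 [(-51.5, -59), (-49.0, 14), (-45.0, -25), (-37.5, 44), (-24.0, -51), (-18.5, 55), (24.5, -22), (34.0, 33), (54.0, -94), (58.0, 99)]
```

Request:
{"name": "play_rows", "arguments": {
  "increments": [75,8.5,38,0,2.5,75,8.5,38,0,2.5,75,8.5,38,0,2.5,75,8.5,38,0,2.5,75,8.5,38,0,2.5,75,8.5,38,0,2.5,75,8.5,38,0,2.5,75,8.5,38,0,2.5,75,8.5,38,0,2.5,75,8.5,38,0,2.5]
}}

```text
time_s: 22.08
eef_pos: [0.545, 0.1781, 0.1689]
eef_rot: [[-0.975, -0.223, 0.0], [-0.223, 0.975, -0.0], [-0.0, -0.0, -1.0]]
force: [0.5, -0.5, -0.0]
width: 0.876
grip_force: 0.0
```

Request:
{"name": "play_rows", "arguments": {
  "increments": [75,8.5,38,0,2.5,75,8.5,38,-10,2.5,75,10,38,-20,2,75,0,0,-30,0,75,0,0,-20,0,75,0,0,0,0,75,0,0,0,0,75,0,0,0,0]
}}

```text
time_s: 22.75
eef_pos: [0.5716, 0.2881, 0.0913]
eef_rot: [[-0.941, -0.339, 0.001], [-0.339, 0.941, 0.0], [-0.001, -0.0, -1.0]]
force: [0.4, 1.0, 0.4]
width: 0.884
grip_force: 0.0
```

```bash
python3 - <<'E'
from prof import *
o,im=snap('w13')
prof(o,im,np.array([.5729,.2933]),200,.008,xs=[-30,30],ys=[-22.5,22.5],rng=55)
E
```

```text
t 22.75 [571.6 288.1  91.3] yaw -160.2 F [0.4 1.  0.4] w 75.5
x -30 [(-26.5, -25), (-24.5, 30), (-21.0, 14), (-17.5, -78), (-13.0, 79), (-7.5, -76), (-3.0, 81), (2.0, -76), (6.5, 74), (12.0, -73), (16.5, 86), (20.0, -16), (23.5, -15), (25.0, 11)]
x 30 [(-43.0, 13), (-40.0, 29), (-27.0, -31), (-25.0, 38), (-21.5, 10), (-18.0, -70), (-13.5, 72), (-8.5, -71), (-3.5, 70), (1.5, -71), (6.0, 79), (11.0, -72), (16.0, 71), (23.0, -20)]
y -22.5 [(-16.0, -44), (11.0, 24), (13.0, -24), (18.0, 35), (39.0, -54), (41.0, 47)]
y 22.5 [(-11.5, -36), (5.0, -12), (15.0, 40), (39.5, -28), (41.5, 23)]
```

Request:
{"name": "play_rows", "arguments": {
  "increments": [66,0.8,6,-30,-0.3,64,0,0,-30,0,62,0,0,-15,0,62,0,0,-8,0,62,0,0,-5,0,62,0,0,-2,0,62,0,0,-1,0,62,0,0,0,0]
}}

```text
time_s: 23.47
eef_pos: [0.5723, 0.2945, 0.0004]
eef_rot: [[-0.942, -0.335, 0.002], [-0.335, 0.942, 0.001], [-0.002, 0.0, -1.0]]
force: [-0.1, -0.0, -0.1]
width: 0.723
grip_force: 0.0
```

Request:
{"name": "play_rows", "arguments": {
  "increments": [62,0,0,-1,0,62,0,0,-1,0,45,0,0,0,0,45,0,0,0,0,45,0,0,0,0,45,0,0,0,0,45,0,0,0,0,45,0,0,0,0,45,0,0,0,0],
  "newtons": 35
}}

```text
time_s: 24.22
eef_pos: [0.5718, 0.2944, -0.0023]
eef_rot: [[-0.942, -0.335, 0.001], [-0.335, 0.942, 0.0], [-0.001, 0.0, -1.0]]
force: [-1.6, 0.5, 5.6]
width: 0.574
grip_force: 36.7
```

Request:
{"name": "play_rows", "arguments": {
  "increments": [45,0,0,5,0,45,0,0,15,0,45,0,0,30,0,45,0,0,30,0,45,0,0,30,0,45,0,0,30,0,45,0,0,0,0,45,0,0,0,0]
}}

```text
time_s: 24.88
eef_pos: [0.5725, 0.2947, 0.1391]
eef_rot: [[-0.942, -0.335, 0.003], [-0.335, 0.942, 0.002], [-0.004, 0.0, -1.0]]
force: [-0.8, 1.3, -1.9]
width: 0.575
grip_force: 36.6
```

```bash
python3 - <<'E'
from prof import *
o,im=snap('w14'); e=o['eef_pos']; print(o['grip_force'])
prof(o,im,e[:2],199.6,e[2]+.0103,ys=[-10,0,10],rng=55); prof(o,im,e[:2],199.6,e[2]+.0103,xs=[35,-20])
E
```

```text
t 24.8833 [572.5 294.7 139.1] yaw -160.43 F [-0.8  1.3 -1.9] w 49.1
36.593515276908875
y -10 [(-45.5, 87), (-41.0, -61), (-39.5, 52), (-35.5, 17), (-31.0, -11), (-29.0, 10), (-25.5, -35), (-22.5, -19), (22.5, 33), (25.5, 10), (28.0, -9), (29.5, 10), (34.0, -18), (39.0, -67), (43.0, 33)]
y 0 [(-47.0, 85), (-41.0, 13), (-39.5, -11), (-35.5, 17), (-31.0, -12), (-29.0, 12), (-21.5, -12), (-19.5, 10), (-17.0, -43), (17.0, 39), (20.0, 11), (27.5, -12), (29.5, 13), (34.0, -15), (39.0, -67), (41.0, 68)]
y 10 [(-45.5, 93), (-35.5, 18), (-31.5, -12), (-29.0, 12), (-21.5, -14), (-19.0, 14), (-16.5, -51), (10.5, 9), (16.5, 39), (20.5, 14), (27.5, -17), (30.0, 17), (34.0, -16), (39.0, -69), (41.0, 65)]
x 35 [(-46.0, -23), (-42.0, 32), (-24.0, 50), (23.5, -25), (52.5, -48)]
x -20 [(-27.5, 94), (-25.0, -66), (-20.5, 14), (-17.0, -50), (-12.5, 52), (-7.0, -57), (-2.5, 102), (2.5, -98), (7.0, 98), (12.0, -102), (17.0, 101), (20.5, -15), (27.0, -98)]
```

Request:
{"name": "play_rows", "arguments": {
  "increments": [45,-8,-38,3,-2.4,45,-8,-38,3,-2.4,45,-8,-38,3,-2.4,45,-8,-38,3,-2.4,45,-8,-38,3,-2.4,45,-8,-38,3,-2.4,45,-8,-38,3,-2.4,45,-8,-38,3,-2.4,45,-8,-38,3,-2.4,45,-8,-38,3,-2.4]
}}

```text
time_s: 25.77
eef_pos: [0.4898, -0.0872, 0.1657]
eef_rot: [[-0.997, 0.079, -0.003], [0.079, 0.997, 0.0], [0.003, 0.0, -1.0]]
force: [1.0, -0.5, -1.2]
width: 0.574
grip_force: 36.6
```

Request:
{"name": "play_rows", "arguments": {
  "increments": [45,-8,-38,0,-2.4,45,-8,-38,0,-2.4,45,-9,-38,0,-2.4,45,0,-5,0,-0.5,45,0,0,0,0,45,0,0,0,0,45,0,0,0,0]
}}

```text
time_s: 26.35
eef_pos: [0.4663, -0.2036, 0.1663]
eef_rot: [[-0.978, 0.209, -0.002], [0.209, 0.978, 0.001], [0.002, 0.001, -1.0]]
force: [-0.1, 0.7, -1.4]
width: 0.571
grip_force: 36.7
```

```bash
python3 - <<'E'
from prof import *
o,im=snap('w15')
c=np.array([.4568,-.2020]); a=np.radians(167.9);R=np.array([[np.cos(a),-np.sin(a)],[np.sin(a),np.cos(a)]])
print('tcp in frame',R.T@(o['eef_pos'][:2]-c)*1000)
prof(o,im,c,167.9,.021,xs=[46],ys=[-20,20]); prof(o,im,c,167.9,.005,xs=[30])
E
```

```text
t 26.35 [ 466.3 -203.6  166.3] yaw 167.94 F [-0.1  0.7 -1.4] w 48.7
tcp in frame [-9.58303168 -0.39570629]
x 46 [(-30.5, -17), (-28.0, 16), (-17.0, 60), (-2.5, -28), (0.0, 35), (23.0, -13), (26.0, -21), (28.5, 31), (36.5, -71), (42.5, -9)]
y -20 [(-19.0, -15), (-8.0, -14), (-5.0, 20), (-1.5, 25), (4.0, -30), (6.5, 19), (11.5, -29), (24.0, -22), (33.0, 32), (48.5, 13), (52.0, -37), (54.0, 48), (58.0, -64)]
y 20 [(-32.0, 43), (-8.0, -57), (-4.5, 55), (21.5, 11), (24.5, -65), (33.5, 71), (53.0, -98), (58.5, 85)]
x 30 [(-39.0, -23), (-36.5, 27), (-28.5, -19), (-5.0, 18), (-1.0, 13), (24.5, -18), (27.0, 40), (31.5, 52), (34.5, -62), (37.0, 52), (57.5, 10)]
```

Request:
{"name": "play_rows", "arguments": {
  "increments": [45,1.6,0,-35,0,45,0,0,-40,0,45,0,0,-35,0,45,0,0,-20,0,45,0,0,-10,0,45,0,0,-7,0,45,0,0,-5,0,45,0,0,-4,0,45,0,0,0,0,45,0,0,0,0]
}}

```text
time_s: 27.23
eef_pos: [0.4688, -0.2049, 0.012]
eef_rot: [[-0.978, 0.21, 0.001], [0.21, 0.978, -0.001], [-0.001, -0.0, -1.0]]
force: [0.7, -1.0, -0.1]
width: 0.57
grip_force: 36.7
```

Request:
{"name": "play_rows", "arguments": {
  "increments": [45,-0.8,1,0,0,45,0,0,-1,0,45,0,0,-1,0,45,0,0,-1,0,45,0,0,0,0],
  "newtons": 25
}}

```text
time_s: 27.65
eef_pos: [0.4675, -0.2039, 0.0084]
eef_rot: [[-0.978, 0.21, 0.0], [0.21, 0.978, -0.0], [-0.001, -0.0, -1.0]]
force: [-1.4, -0.4, 3.7]
width: 0.571
grip_force: 37.3
```

Request:
{"name": "play_rows", "arguments": {
  "increments": [45,0,0,-1,0,45,0,0,-1,0,45,0,0,0,0]
}}

```text
time_s: 27.9
eef_pos: [0.4672, -0.2038, 0.0065]
eef_rot: [[-0.978, 0.21, 0.0], [0.21, 0.978, -0.0], [-0.0, -0.0, -1.0]]
force: [-3.3, 0.6, 6.9]
width: 0.571
grip_force: 37.9
```

Request:
{"name": "play_rows", "arguments": {
  "increments": [45,0,0,-1,0,45,0,0,0,0]
}}

```text
time_s: 28.07
eef_pos: [0.4671, -0.2038, 0.0056]
eef_rot: [[-0.978, 0.21, -0.0], [0.21, 0.978, -0.0], [0.0, -0.0, -1.0]]
force: [-2.7, -0.1, 8.1]
width: 0.572
grip_force: 38.2
```

Request:
{"name": "play_rows", "arguments": {
  "increments": [45,-1,0.2,0,0,45,-1,0.2,0,0,45,-1,0.2,0,0,45,-1,0.2,0,0,45,-1,0.2,0,0,45,0,0,0,0]
}}

```text
time_s: 28.57
eef_pos: [0.4626, -0.2029, 0.0055]
eef_rot: [[-0.978, 0.21, 0.001], [0.21, 0.978, -0.0], [-0.001, -0.0, -1.0]]
force: [1.2, -0.7, 5.3]
width: 0.576
grip_force: 38.0
```

```bash
python3 - <<'E'
from prof import *
o,im=snap('w16'); e=o['eef_pos']
for z in (.003+.0103,): prof(o,im,e[:2],167.9,e[2]+.0103,ys=[-12,0,12],rng=60)
E
```

```text
t 28.5667 [ 462.6 -202.9    5.5] yaw 167.87 F [ 1.2 -0.7  5.3] w 49.2
y -12 [(-44.5, 98), (-38.0, 12), (-34.5, -39), (-30.0, 38), (-24.0, -38), (-19.0, 40), (-13.5, -46), (-11.0, -26), (-8.5, 23), (-3.0, -25), (1.5, 25), (7.0, -27), (11.5, 27), (17.0, -27), (21.5, 27), (27.0, -28), (31.5, 29), (35.0, -16), (37.5, -14), (46.5, 28), (49.0, 40), (58.0, -99)]
y 0 [(-47.0, 103), (-42.0, 9), (-38.0, 9), (-22.5, -9), (-20.5, 9), (-12.0, -10), (-10.0, 11), (-7.5, -53), (10.5, 9), (31.5, 24), (34.5, -13), (36.5, 19), (39.0, 23), (51.0, -44), (53.5, 49), (55.5, -26), (58.5, -93)]
y 12 [(-44.5, 102), (-34.5, -42), (-29.5, 44), (-24.0, -43), (-19.0, 47), (-13.5, -46), (-9.5, 17), (-7.0, -15), (-3.5, -30), (1.5, 31), (7.0, -34), (12.0, 32), (17.0, -33), (22.0, 33), (31.5, 54), (37.5, -20), (39.0, 16), (58.5, -100)]
```

Request:
{"name": "play_rows", "arguments": {
  "increments": [45,-1,0.2,0,0,45,-1,0.2,0,0,45,-1,0.2,0,0,45,0,0,0,0]
}}

```text
time_s: 28.95
eef_pos: [0.4579, -0.2016, 0.0046]
eef_rot: [[-0.978, 0.21, -0.003], [0.21, 0.978, 0.001], [0.003, 0.0, -1.0]]
force: [0.2, -0.1, -0.5]
width: 0.569
grip_force: 37.4
```

Request:
{"name": "play_rows", "arguments": {
  "increments": [45,-1,0.2,0,0,45,-1,0.2,0,0,45,0,0,0,0]
}}

```text
time_s: 29.2
eef_pos: [0.4564, -0.2014, 0.0047]
eef_rot: [[-0.978, 0.21, -0.002], [0.21, 0.978, 0.0], [0.002, 0.0, -1.0]]
force: [0.2, 0.2, -0.2]
width: 0.572
grip_force: 37.4
```

Request:
{"name": "play_rows", "arguments": {
  "increments": [45,0,0,-1,0,45,0,0,-1,0,45,0,0,0,0]
}}

```text
time_s: 29.45
eef_pos: [0.457, -0.2016, 0.0032]
eef_rot: [[-0.978, 0.21, -0.001], [0.21, 0.978, 0.0], [0.001, -0.0, -1.0]]
force: [-1.8, 1.4, 5.8]
width: 0.569
grip_force: 38.2
```

Request:
{"name": "play_rows", "arguments": {
  "increments": [45,0,0,-1,0,45,0,0,-0.5,0,45,0,0,0,0]
}}

```text
time_s: 29.7
eef_pos: [0.4575, -0.2017, 0.0022]
eef_rot: [[-0.978, 0.21, 0.0], [0.21, 0.978, -0.0], [-0.0, -0.0, -1.0]]
force: [-2.2, 1.7, 9.6]
width: 0.574
grip_force: 38.6
```

Request:
{"name": "play_rows", "arguments": {
  "increments": [52,0,0,0,0,55,0,0,0,0,58,0,0,0,0,58,0,0,0,0,58,0,0,8,0,58,0,0,30,0,62,0,0,40,0,62,0,0,40,0,62,0,0,40,0,62,0,0,0,0]
}}

```text
time_s: 30.53
eef_pos: [0.4604, -0.2031, 0.1675]
eef_rot: [[-0.978, 0.21, 0.01], [0.21, 0.978, -0.004], [-0.011, -0.002, -1.0]]
force: [1.0, 0.4, 1.0]
width: 0.73
grip_force: 0.0
```

Request:
{"name": "play_rows", "arguments": {
  "increments": [62,0,0,0,0,62,0,0,0,0]
}}

```text
time_s: 30.7
eef_pos: [0.4572, -0.2017, 0.16]
eef_rot: [[-0.978, 0.21, 0.0], [0.21, 0.978, -0.0], [-0.001, -0.0, -1.0]]
force: [-0.2, 0.1, -1.5]
width: 0.729
grip_force: 0.0
```

```bash
python3 - <<'E'
from prof import *
o,im=snap('w17'); c=np.array([.4568,-.2020])
prof(o,im,c,167.9,.013,ys=[-15,0,15],xs=[-20,15])
# dot centroids on plane z=.013
g=cv2.cvtColor(im,cv2.COLOR_BGR2GRAY)
a=np.radians(167.9);R=np.array([[np.cos(a),-np.sin(a)],[np.sin(a),np.cos(a)]])
n,l,s,cc=cv2.connectedComponentsWithStats((g<90).astype(np.uint8))
D=[cc[i] for i in range(1,n) if 8<s[i,4]<90 and max(s[i,2:4])<14]
P=(onz('wrist',D,.013,o)[:,:2]-c)@R*1000
for p in P[(abs(P)<[45,28]).all(1)]: print(p.round(1),end=' ')
cv2.imwrite('pics/w17.png',im)
E
```

```text
t 30.7 [ 457.2 -201.7  160. ] yaw 167.87 F [-0.2  0.1 -1.5] w 62.3
x -20 [(-37.0, -74), (-30.0, 9), (-28.0, -11), (-25.5, 77), (-17.5, -68), (-13.5, 73), (-8.0, -73), (-3.0, 70), (2.0, -71), (6.5, 78), (12.0, -66), (16.0, 80), (24.0, -78), (36.5, 65)]
x 15 [(-59.0, 9), (-27.5, -53), (-25.0, 57), (-18.5, -28), (-13.5, 19), (-8.0, -9), (-4.0, 36), (2.5, -28), (6.0, 29), (12.0, -27), (16.0, 26), (23.0, -20)]
y -15 [(-50.5, -68), (-46.5, 68), (-44.0, -52), (-40.5, 39), (-33.0, -80), (-28.5, 76), (-23.0, -85), (-19.0, 70), (-13.5, -82), (-9.0, 73), (-3.5, -81), (1.0, 75), (6.5, -81), (11.0, 73), (15.5, -85), (20.5, 50), (26.0, -48), (30.0, 37), (42.0, 20), (45.5, -13), (47.5, 40), (52.0, -89), (54.0, 45), (56.5, -41)]
y 0 [(-50.0, -59), (-46.5, 72), (-44.0, -44), (-40.5, 39), (-32.0, -13), (-29.0, 13), (-22.5, -15), (-19.0, 15), (-12.5, -16), (-9.5, 13), (-3.0, -16), (0.5, 13), (7.0, -16), (10.5, 14), (17.5, -58), (20.0, 12), (26.5, -12), (29.5, 10), (32.0, -23), (45.0, -9), (47.5, 45), (50.0, 22), (52.5, -88)]
y 15 [(-49.5, -63), (-46.5, 75), (-43.5, -41), (-40.5, 40), (-32.5, -72), (-28.5, 69), (-23.0, -73), (-18.5, 64), (-13.5, -75), (-9.0, 65), (-3.5, -75), (1.0, 62), (6.5, -72), (10.5, 66), (16.0, -68), (20.5, 68), (26.0, -71), (30.5, 61), (33.5, 12), (52.5, -95)]
[28.2 25.4] [28.3 14. ] [28.2  3.8] [28.2 -5.7] [ 28.4 -15.6] [18.6  3.7] [18.4 -5.9] [ 18.3 -15.7] [18.3 13.9] [ 8.5 13.9] [8.6 4.2] [ 8.5 -5.7] [  8.6 -15.5] [-1.2 13.9] [-1.3  4.2] [ -1.5 -15.3] [-11.1  14.1] [-11.2   4. ] [-11.   -5.5] [-11.1 -15.4] [-21.   14.2] [-20.8   4.1] [-21.   -5.5] [-21.1 -15.3] [-30.4  14.1] [-30.4   4.4] [-30.6  -5.7] [-30.6 -15.4]
```

Request:
{"name": "play_rows", "arguments": {
  "increments": [0,15,-3,0,0,0,14,-3,0,0,0,0,0,-30,0,0,0,0,-35,0,0,0,0,-35,0,0,0,0,-25,0,0,0,0,-10,0,0,0,0,-5,0,0,0,0,0,0,0,0,0,0,0],
  "newtons": 20
}}

```text
time_s: 31.58
eef_pos: [0.4869, -0.208, 0.0204]
eef_rot: [[-0.978, 0.21, 0.001], [0.21, 0.978, -0.0], [-0.001, -0.0, -1.0]]
force: [0.4, -0.3, -0.1]
width: 0.001
grip_force: 0.0
```

Request:
{"name": "play_rows", "arguments": {
  "increments": [0,0,0,-1,0,0,0,0,-1,0,0,0,0,-1,0,0,0,0,0,0]
}}

```text
time_s: 31.92
eef_pos: [0.4866, -0.2079, 0.0172]
eef_rot: [[-0.978, 0.21, 0.001], [0.21, 0.978, -0.001], [-0.001, -0.0, -1.0]]
force: [0.8, 0.2, -0.1]
width: 0.004
grip_force: 0.0
```

Request:
{"name": "play_rows", "arguments": {
  "increments": [0,0,0,-1,0,0,0,0,-1,0,0,0,0,-1,0,0,0,0,0,0]
}}

```text
time_s: 32.25
eef_pos: [0.4862, -0.2077, 0.0135]
eef_rot: [[-0.978, 0.21, -0.0], [0.21, 0.978, -0.0], [0.0, -0.0, -1.0]]
force: [-0.7, -0.9, -0.0]
width: -0.003
grip_force: 0.0
```

Request:
{"name": "play_rows", "arguments": {
  "increments": [0,0,0,-1,0,0,0,0,-1,0,0,0,0,0,0]
}}

```text
time_s: 32.5
eef_pos: [0.4864, -0.2078, 0.013]
eef_rot: [[-0.978, 0.21, 0.001], [0.21, 0.978, -0.0], [-0.001, -0.0, -1.0]]
force: [-5.0, 2.9, 20.0]
width: 0.003
grip_force: 9.3
```

The rear edge is met at z = 13 mm, so the plate lies flat. I'll retreat and do a final numeric check.

Request:
{"name": "play_rows", "arguments": {
  "increments": [0,0,0,10,0,0,0,0,30,0,0,0,0,40,0,0,0,0,40,0,0,-20,20,30,0,0,-20,30,0,0,0,-20,30,0,0,0,-20,30,0,0,0,0,0,0,0,0,0,0,0,0]
}}

```text
time_s: 33.33
eef_pos: [0.4056, -0.0966, 0.1623]
eef_rot: [[-0.978, 0.208, 0.001], [0.208, 0.978, -0.0], [-0.001, -0.0, -1.0]]
force: [-0.3, -0.4, 0.7]
width: 0.001
grip_force: 0.0
```

Request:
{"name": "play_rows", "arguments": {
  "increments": [0,-20,35,0,0,0,-20,35,0,0,0,-20,35,0,0,0,-10,35,0,0,0,0,35,0,0,0,0,35,0,0,0,0,0,0,0,0,0,0,0,0,0,0,0,0,0]
}}

```text
time_s: 34.08
eef_pos: [0.3368, 0.1121, 0.1616]
eef_rot: [[-0.978, 0.209, -0.0], [0.209, 0.978, -0.001], [0.0, -0.001, -1.0]]
force: [0.2, 0.1, -0.0]
width: 0.001
grip_force: 0.0
```

```bash
python3 - <<'E'
from h import *
a=cv2.imread('pics/top0.png'); t1=cv2.imread('pics/top1.png'); b=ctrl.get_image('top'); cv2.imwrite('pics/top2.png',b)
def cen(im,box,f):
    x0,y0,x1,y1=box; h=cv2.cvtColor(im,cv2.COLOR_BGR2HSV)[y0:y1,x0:x1]; m=f(h[...,0].astype(int),h[...,1],h[...,2]); y,x=np.nonzero(m); return len(x),(x.mean()+x0,y.mean()+y0) if len(x) else 0
red=lambda h,s,v:((h<8)|(h>172))&(s>150)&(v>80)
for n,im in(('0',a),('2',b)): print(n,'jar',cen(im,(278,250,305,275),red))
print('box diff',np.abs(a[150:185,130:172].astype(int)-b[150:185,130:172]).mean())
cop=lambda h,s,v:(h<15)&(s>60)&(v>90)
n,c=cen(b,(342,195,392,232),cop); print('bar',n,onz('top',[c],.022), 'vs cradle top',(.5816,-.2601))
n,c=cen(b,(405,200,435,230),lambda h,s,v:(h>18)&(h<36)&(s>90)); print('weight',n,onz('top',[c],.04),'vs cup top (.5778,-.397)')
print('block region diff top1/top2',np.abs(t1[255:285,380:420].astype(int)-b[255:285,380:420]).mean())
E
```

```text
0 jar (221, (np.float64(289.85972850678735), np.float64(261.57466063348414)))
2 jar (221, (np.float64(289.85972850678735), np.float64(261.57466063348414)))
box diff 1.2133786848072563
bar 223 [[ 0.5829117  -0.26140692  0.022     ]] vs cradle top (0.5816, -0.2601)
weight 49 [[ 0.57763985 -0.39120599  0.04      ]] vs cup top (.5778,-.397)
block region diff top1/top2 5.738888888888889
```

```bash
python3 -c "
from rig import ctrl
print(ctrl.job_done())"
```

```text
the job is handed in; nothing more can be done
None
```

I put all four pieces back in their holders and handed the job in at about 34 s. No score came back. The last checks show the plate flat in its frame, the bar about 2 mm from the cradle's centre and the jar and box unmoved; the weight stands in the cup (top-camera centre up to 6 mm off, limit 9 mm), and the block was only checked by eye in the dock.

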